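# Refill the two-lane macaron tray

## Task

Refill the macaron tray: load the loose red macaron and the loose blue macaron, lying flat, each into the lane that already holds two of its own colour. Slide each one in from the lane's open mouth, under the clear roof, until the three macarons of the lane stand close together in a row against the back stop. Leave the other macarons, the coffee pods and everything else on the worktop where they are.

Things in the scene. Friction and masses are not known exactly. Their poses are not given: they have to be found in the camera images.
- tray: Fixed wooden tray, two lanes open towards the robot. Origin: on the worktop, between the lanes; x runs in along the lanes to the back stop (face at x +90 mm), y left, z up. Base plate 4 mm thick: x -100 to +98, y +-55 mm. Walls 4 mm thick at y -53, 0, +53 (lanes 49 mm wide): x -40 to +98, z 4 to 33 mm. Clear roof: x -32 to +98, z 33 to 36 mm. x below -40: open apron.
- lane_left_end (a point): Left lane: point on the lane's centre line (tray y = +26.5 mm), on its floor 4 mm above the worktop, at the back stop's inner face (tray x = +90 mm).
- lane_right_end (a point): Right lane: point on the lane's centre line (tray y = -26.5 mm), on its floor 4 mm above the worktop, at the back stop's inner face (tray x = +90 mm).
- lane_left_mouth (a point): Left lane: point on the lane's centre line (tray y = +26.5 mm), on its floor 4 mm above the worktop, below the roof's front edge (tray x = -32 mm), 122 mm in front of the back stop. The roof's underside is 29 mm above the lane's floor.
- lane_right_mouth (a point): Right lane: point on the lane's centre line (tray y = -26.5 mm), on its floor 4 mm above the worktop, below the roof's front edge (tray x = -32 mm), 122 mm in front of the back stop. The roof's underside is 29 mm above the lane's floor.
- red_back: The inner one of the two red macarons already in one lane of the tray, under the roof: macaron, rigid, round, 44 mm across, 25 mm tall, 18 g. Origin: centre of its underside, z up.
- red_front: The outer one of the two red macarons already in that lane, under the roof: macaron, rigid, round, 44 mm across, 25 mm tall, 18 g. Origin: centre of its underside, z up.
- red_loose: The loose red macaron on the worktop, to be loaded: macaron, rigid, round, 44 mm across, 25 mm tall, 18 g. Origin: centre of its underside, z up.
- blue_back: The inner one of the two blue macarons already in one lane of the tray, under the roof: macaron, rigid, round, 44 mm across, 25 mm tall, 18 g. Origin: centre of its underside, z up.
- blue_front: The outer one of the two blue macarons already in that lane, under the roof: macaron, rigid, round, 44 mm across, 25 mm tall, 18 g. Origin: centre of its underside, z up.
- blue_loose: The loose blue macaron on the worktop, to be loaded: macaron, rigid, round, 44 mm across, 25 mm tall, 18 g. Origin: centre of its underside, z up.
- brown_pod: Bystander next to the loose red macaron: dark brown coffee pod, 51 mm across at the top, 43 mm tall, with a pale foil lid. Origin: centre of its underside.
- yellow_macaron: Bystander next to the loose red macaron: yellow macaron, rigid, round, 44 mm across, 25 mm tall, 18 g. Origin: centre of its underside, z up.
- cream_pod: Bystander next to the loose blue macaron: cream white coffee pod, 51 mm across at the top, 43 mm tall, with a pale foil lid. Origin: centre of its underside.
- white_macaron: Bystander next to the loose blue macaron: white macaron, rigid, round, 44 mm across, 25 mm tall, 18 g. Origin: centre of its underside, z up.
- mint_jar: Bystander: glass jar of mints with a brass lid, 73 mm across, 109 mm tall. Origin: centre of its underside.
Things that resemble listed ones, but are neither listed nor needed, are in the scene too. What is shaped like the blue_loose but green, orange or turquoise is not meant.

How it is judged:
At the end, for the whole second after the job is handed in: In each lane the inner macaron lies within 8 mm of the back stop, the outer one within 7 mm of it, and the loaded one of the same colour behind that within 7 mm, at most 16 mm short of its innermost place; all six flat (within 0.15 rad) on the lane floor, at rest (x of each of red_back, blue_back in the frame of tray above 0.06 m and horizontal distance between red_front and red_back below 0.051 m and horizontal distance between red_loose and red_front below 0.051 m and x of each of red_loose, blue_loose in the frame of tray above -0.036 m and angle between each of red_back, red_front, red_loose, blue_back, blue_front, blue_loose's own z axis and vertical below 0.15 rad and height (world z) of each of red_back, red_front, red_loose, blue_back, blue_front, blue_loose below 0.01 m and linear speed of each of red_back, red_front, red_loose, blue_back, blue_front, blue_loose below 0.02 m/s and horizontal distance between blue_front and blue_back below 0.051 m and horizontal distance between blue_loose and blue_front below 0.051 m); the robot touches nothing.
It fails at once if the brown pod is pushed more than 25 mm from its place or tipped over (distance of brown_pod from where it was at the start of the episode above 0.025 m or angle between brown_pod's own z axis and vertical above 0.5 rad).
It fails at once if the cream pod is pushed more than 25 mm from its place or tipped over (distance of cream_pod from where it was at the start of the episode above 0.025 m or angle between cream_pod's own z axis and vertical above 0.5 rad).
It fails at once if the yellow macaron is pushed more than 25 mm from its place or tipped over (distance of yellow_macaron from where it was at the start of the episode above 0.025 m or angle between yellow_macaron's own z axis and vertical above 0.5 rad).
It fails at once if the white macaron is pushed more than 25 mm from its place or tipped over (distance of white_macaron from where it was at the start of the episode above 0.025 m or angle between white_macaron's own z axis and vertical above 0.5 rad).
It fails at once if the mint jar is pushed more than 25 mm from its place or tipped over (distance of mint_jar from where it was at the start of the episode above 0.025 m or angle between mint_jar's own z axis and vertical above 0.5 rad).
It also fails if it takes over 67 s, if anything falls off the work surface, if the arm or the gripper's body presses on something with over 40 N, if the wrist force passes 120 N, or if a joint passes its speed limit or range.

## Robot

A 7-joint arm with a two-finger parallel gripper is mounted at the origin on a cart in front of the work surface, level with it; the furniture and walls round the work are solid. World frame = base frame: x ahead of the robot, y to its left, z up, the work surface at z = 0. Lengths are in m, angles in rad, forces in N, time in s.
With the tool pointing down it reaches from about 0.425 to 0.875 m from the base axis. Payload 4.7 kg.
Tool frame: the origin (TCP) lies midway between the tips of the shut fingers; the grasp point (between the pads) lies 19 mm behind it; z points along the fingers, y is the line along which they close (so a half turn about z gives the same grasp; the last joint's range is limited). The gripper opens to 87 mm and grips with 3 to 60 N. Pads are 19 mm wide; open, the fingers measure 117 mm over their backs; the gripper's body (75 mm by 190 mm) begins 51 mm behind the grasp point.
Start: joints at [1.357, 0.321, -0.07, 1.45, 0.023, 1.371, -0.057], TCP at [0.147, -0.633, 0.223] pointing down, gripper open.
Joint ranges: [-2.86, 2.86], [-0.3, 2.09], [-1.38, 1.24], [0.06, 2.45], [-1.56, 4.7], [0.09, 2.05], [-2.69, 2.69]. Speed limits (rad/s): [2.57, 2.57, 3.14, 3.14, 3.14, 3.14, 3.14].

## Interface

Orientations are given as a rotation vector (axis times angle).
In Python, from bench import ctrl gives the robot as it stands. The module is installed in compiled form; this text tells all that it offers.
- The arm moves only by the tool carry_out, never from a script. Its argument "steps" is a list of rows, each a list of 7 numbers: the turn, a rotation vector about the world's x, y, z in degrees, then the shift along the world's x, y, z in cm, then the opening, from 0 (shut) to 1 (fully open). A call has 1 to 12 rows; each row is the pose to reach, as a shift and turn from the pose commanded when the call began; what a row does not reach only later rows make up. A row lasts 1/10 s, in which the tool goes at most 50 mm and 8.59 degrees, less where a joint would pass 70% of its speed; a pose out of reach is approached as far as the arm can. A call with a gripper value outside its range is refused whole. The fingers move at their own pace and stop on an object; "squeeze" is the grip in N (left out, the last holds). Time passes only in rows, so rows that repeat a pose let the fingers close. It gives the time, the measured TCP pose, the force, the opening and the grip force at its end, in the units of the state.
- ctrl.get_state(): the state, without advancing time (a new reading comes with each control period).
- ctrl.get_image(name): name is "scene" or "side" or "wrist"; returns a dict with "pixels" (480x640x3 uint8, red, green, blue), "camera_matrix" (3x3 intrinsics, pixels), "k1" (the pictures are not rectified: a ray, as slopes to the right and down, at radius r is drawn at 1 + k1 r^2 times it, then the intrinsics apply), "cam_to_world" (4x4, takes a point from camera to world coordinates); the wrist camera has in their place "T_tool_cam" (4x4, takes a point from camera to tool coordinates, whose origin is the TCP and whose axes are the flange's). Camera axes: x right, y down, z forward; pixel columns grow to the right and rows downward; lengths in m; the calibration is good to about 2 mm. A picture is of the moment at which its call begins: read the wrist's pose just before it. There is no depth.
- ctrl.close_job(): hands the job in; it is judged then, once.
The state is a dict: "time": time; "joint_positions": joint angles; "qd": joint speeds; "joint_torque": joint torques, N m; "position": TCP position; "tool_rot": TCP orientation; "ft_force": force on the tool from outside, world axes, zero at the start; "torque": the same for the moment, N m; "grip_width": opening from 0.0 (shut) to 1.0 (fully open); "grip_force": force on a finger pad.
Only numpy, scipy, OpenCV 4.12 (cv2) and the standard library are available. Lean on these libraries where they do the work, as an engineer would, in place of code of your own. Each camera call takes 0.05 s, during which the arm holds its last target. There are 200 camera calls.

## Working session

There is one attempt and no reset: what is moved stays moved. The work goes in short steps, Python scripts to look and compute and a tool call to move; the robot and the scene stay as the last step left them, time stands still between calls to the robot, and variables do not carry over. Pictures are saved under pics/ and viewed, at most 10 in all, crops included, and the job is handed in when it is done.

Besides the shell and the picture viewer there is one more tool, called after ">>>" as name(argument=value, ...), one argument or row to a line, values as JSON. carry_out: Moves the arm, as the interface text tells. Its arguments: {"type":"object","properties":{"steps":{"type":"array","items":{"type":"array","items":{"type":"number"}}},"squeeze":{"type":"number"}},"required":["steps"]}

```bash
mkdir -p pics; cat > h.py <<'E'
import numpy as np, cv2, pickle
from bench import ctrl
def grab(name,tag):
    s=ctrl.get_state(); im=ctrl.get_image(name)
    if name=="wrist": 
        T=np.eye(4);T[:3,:3]=cv2.Rodrigues(np.array(s["tool_rot"],float))[0];T[:3,3]=s["position"]
        im["cam_to_world"]=T@np.array(im["T_tool_cam"])
    cv2.imwrite(f"pics/{tag}.png",im["pixels"][:,:,::-1]); pickle.dump(im,open(f"pics/{tag}.pkl","wb")); return im
def load(tag): return pickle.load(open(f"pics/{tag}.pkl","rb"))
def ray(im,uv):
    K=np.array(im["camera_matrix"]);C=np.array(im["cam_to_world"])
    d=cv2.undistortPoints(np.array([[uv]],float),K,np.array([im["k1"],0,0,0,0.]))[0,0]
    return C[:3,3],C[:3,:3]@np.array([d[0],d[1],1])
def plane(im,uv,z):
    o,d=ray(im,uv); return o+d*(z-o[2])/d[2]
def tri(a,ua,b,ub):
    o,d=ray(a,ua);p,e=ray(b,ub)
    t=np.linalg.lstsq(np.c_[d,-e],p-o,rcond=None)[0]
    return (o+t[0]*d+p+t[1]*e)/2, np.linalg.norm(o+t[0]*d-p-t[1]*e)
E
python3 - <<'E'
from h import *
for n in("scene","side","wrist"):
    im=grab(n,n+"0");print(n,im["k1"],np.round(im["cam_to_world"],3).tolist())
print(ctrl.get_state())
E
```

```text
scene 0.014092318150670982 [[-0.487, -0.566, 0.665, -0.19], [-0.873, 0.319, -0.368, 0.29], [-0.004, -0.76, -0.65, 0.733], [0.0, 0.0, 0.0, 1.0]]
side 0.016767437065367347 [[0.973, -0.121, 0.198, 0.331], [-0.232, -0.504, 0.832, -0.977], [-0.001, -0.855, -0.518, 0.584], [0.0, 0.0, 0.0, 1.0]]
wrist -0.054177682007441136 [[0.226, -0.939, -0.261, 0.218], [-0.974, -0.218, -0.059, -0.617], [-0.001, 0.267, -0.964, 0.383], [0.0, 0.0, 0.0, 1.0]]
{'time': 0.15, 'joint_positions': array([ 1.35708683,  0.32164884, -0.070056  ,  1.4514058 ,  0.02259065,
        1.37081226, -0.05691668]), 'qd': array([-0.00050532, -0.00185277,  0.00052982, -0.00300042, -0.00099177,
        0.00023402,  0.00037428]), 'joint_torque': array([ 1.31328346e-03, -4.91797221e+01, -4.03469838e-01, -3.12874389e+01,
       -6.36989786e-02,  4.04905085e-02,  1.26241421e-04]), 'position': array([ 0.14664204, -0.63280268,  0.22170953]), 'tool_rot': array([-3.11978178e+00, -3.56869280e-01,  4.01931625e-04]), 'ft_force': array([ 0.11593601, -0.104316  ,  0.39519794]), 'torque': array([ 0.0445127 , -0.02796769, -0.02968852]), 'grip_force': 0.0, 'grip_width': 1.0001562771100572}
```

View pics/scene0.png

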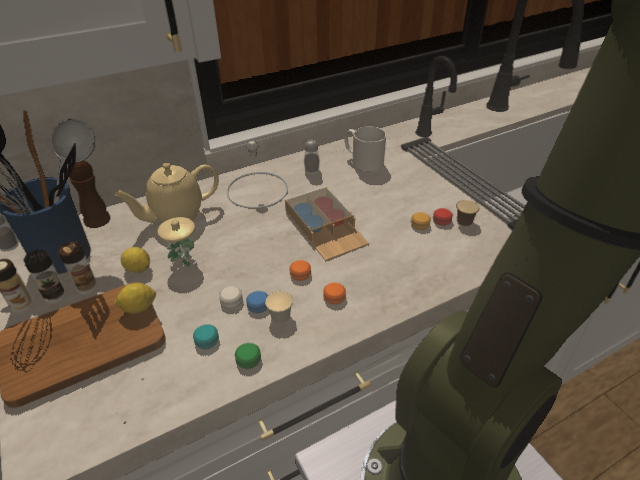

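View pics/side0.png

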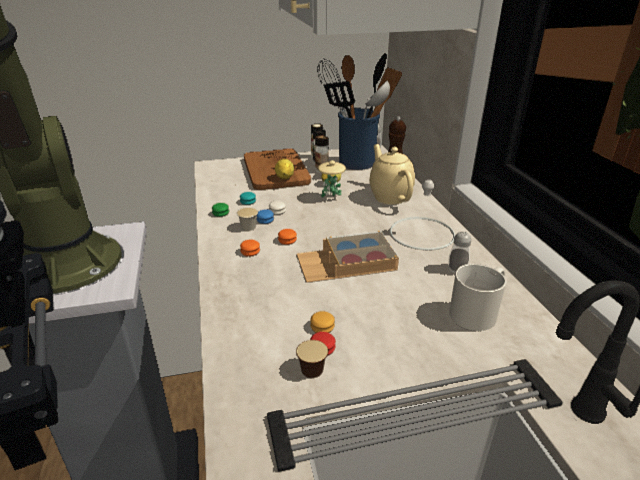

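The scene view shows the tray near (325,220), with blue on the left and red on the right. Loose red is at (443,216), between yellow and the brown pod. Loose blue is at (258,301), between white and the cream pod. The side view shows red at (322,343), blue at (265,216) and the tray near (350,257).

```bash
python3 - <<'E'
from h import *
a,b=load("scene0"),load("side0")
P={"red":((443,216),(322,343)),"blue":((258,301),(265,216)),"yellow":((421,220),(322,321)),"white":((231,297),(277,207)),
"brownlid":((467,206),(312,351)),"creamlid":((280,299),(248,213)),"orangeA":((300,270),(287,236)),"orangeB":((334,293),(250,247))}
for k,(u,v) in P.items():
    p,e=tri(a,u,b,v);print(k,p.round(3),round(e,4),plane(a,u,.0125).round(3),plane(b,v,.0125).round(3))
# tray apron front corners etc
for n,u in {"apron_r":(367,242),"apron_l":(327,258),"roof_fr":(354,220),"roof_fl":(317,240),"roof_bl":(286,207),"roof_br":(324,190)}.items(): print(n,plane(a,u,.004 if 'apron' in n else .036).round(3))
E
```

```text
red [ 0.476 -0.385  0.014] 0.0003 [ 0.477 -0.386  0.012] [ 0.476 -0.384  0.012]
blue [0.445 0.09  0.013] 0.0007 [0.445 0.09  0.012] [0.445 0.091 0.012]
yellow [ 0.489 -0.331  0.015] 0.0004 [ 0.49  -0.333  0.012] [ 0.49  -0.329  0.012]
white [0.481 0.131 0.012] 0.0021 [0.48  0.131 0.012] [0.482 0.133 0.012]
brownlid [ 0.45  -0.428  0.043] 0.0023 [ 0.48  -0.46   0.012] [ 0.456 -0.398  0.012]
creamlid [0.402 0.061 0.042] 0.0013 [0.429 0.051 0.012] [0.406 0.117 0.012]
orangeA [ 0.481 -0.019  0.012] 0.0004 [ 0.481 -0.019  0.012] [ 0.481 -0.019  0.012]
orangeB [ 0.392 -0.047  0.012] 0.0008 [ 0.391 -0.047  0.012] [ 0.392 -0.047  0.012]
apron_r [ 0.495 -0.19   0.004]
apron_l [ 0.493 -0.089  0.004]
roof_fr [ 0.541 -0.184  0.036]
roof_fl [ 0.522 -0.081  0.036]
roof_bl [ 0.658 -0.073  0.036]
roof_br [ 0.674 -0.181  0.036]
```

>>> carry_out(
  steps=[
    [0,0,5,3,2.5,0,1],
    [0,0,11,7,5,0,1],
    [0,0,17,10.5,7.5,0,1],
    [0,0,23,14,10,0,1],
    [0,0,29,17.5,12.5,0,1],
    [0,0,35,21,15,0,1],
    [0,0,41,24.5,17.5,0,1],
    [0,0,47,28,20,0,1],
    [0,0,52,31,23,0,1],
    [0,0,55,33,24.8,0,1],
    [0,0,55,33,24.8,0,1],
    [0,0,55,33,24.8,0,1],
  ],
)

```text
time: 1.35
position: [0.4764, -0.3857, 0.2223]
tool_rot: [-2.604, -1.758, 0.002]
ft_force: [-0.7, -0.6, -0.8]
grip_width: 1.0
grip_force: 0.0
```

```bash
python3 - <<'E'
from h import *
grab("wrist","w1");s=ctrl.get_state();print(s["time"],s["position"],s["tool_rot"])
E
```

```text
1.4 [ 0.47548757 -0.38678597  0.22226774] [ 2.60585522e+00  1.75474055e+00 -2.55871464e-03]
```

View pics/w1.png

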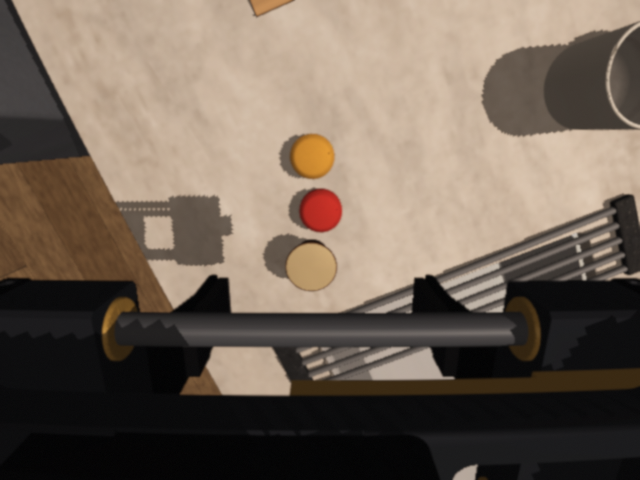

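The wrist view shows yellow (312,157), red (321,210) and the brown pod lid (311,266) in an upright column. The fingers close left-right, clear of both neighbours.

```bash
cat >> h.py <<'E'
def blob(im,near,hr,smin=110):
    h=cv2.cvtColor(im["pixels"],cv2.COLOR_RGB2HSV); H,S,V=[h[:,:,i].astype(int) for i in range(3)]
    m=(((H-hr[0])%180<=(hr[1]-hr[0])%180)&(S>smin)&(V>50)).astype(np.uint8)
    n,l,st,c=cv2.connectedComponentsWithStats(m)
    k=min((i for i in range(1,n) if st[i,4]>40),key=lambda i:np.hypot(*(c[i]-near)))
    return c[k],st[k]
RED=(172,6);BLUE=(100,125)
E
python3 - <<'E'
from h import *
w,a,b=load("w1"),load("scene0"),load("side0")
cw,sw=blob(w,(321,210),RED);ca,sa=blob(a,(443,216),RED);cb,sb=blob(b,(322,343),RED)
print(cw,sw,ca,sa,cb,sb)
print(tri(w,cw,a,ca),tri(w,cw,b,cb),plane(w,cw,.014),"size",np.linalg.norm(plane(w,(sw[0],cw[1]),.018)-plane(w,(sw[0]+sw[2],cw[1]),.018)))
print("yel",plane(w,(312.5,157),.018),"pod",plane(w,(311.5,266),.043))
E
```

```text
[320.21552878 210.00468541] [ 299  189   43   43 1494] [442.34496124 216.18604651] [433 208  20  17 258] [325.41342756 339.96466431] [311 332  25  23 283]
(array([ 0.4760717 , -0.38383751,  0.01386135]), np.float64(0.0012795201296286142)) (array([ 0.47895322, -0.38416004,  0.01937418]), np.float64(0.005913443277785008)) [ 0.47569412 -0.38433544  0.014     ] size 0.043215614591774955
yel [ 0.48860124 -0.33238423  0.018     ] pod [ 0.44922599 -0.42746824  0.043     ]
```

>>> carry_out(
  steps=[
    [0,0,0,0,0.25,-4,1],
    [0,0,0,0,0.25,-9,1],
    [0,0,0,0,0.25,-14,1],
    [0,0,0,0,0.25,-18,1],
    [0,0,0,0,0.25,-20.5,1],
    [0,0,0,0,0.25,-21.4,1],
    [0,0,0,0,0.25,-21.4,1],
    [0,0,0,0,0.25,-21.4,0.3],
    [0,0,0,0,0.25,-21.4,0.3],
    [0,0,0,0,0.25,-21.4,0.3],
    [0,0,0,0,0.25,-21.4,0.3],
    [0,0,0,0,0.25,-21.4,0.3],
  ],
  squeeze=12,
)

```text
time: 2.6
position: [0.4771, -0.3829, 0.0092]
tool_rot: [2.603, 1.758, 0.0]
ft_force: [-0.2, -0.4, 0.1]
grip_width: 0.632
grip_force: 0.0
```

>>> carry_out(
  steps=[
    [0,0,0,0,0,0,0.3],
    [0,0,0,0,0,0,0.3],
    [0,0,0,0,0,0,0.3],
    [0,0,0,0,0,0,0.3],
    [0,0,0,0,0,0,0.3],
    [0,0,0,0,0,1,0.3],
    [0,0,0,0,0,3,0.3],
    [0,0,0,0,0,6,0.3],
    [0,0,0,0,0,10,0.3],
    [0,0,0,0,0,14,0.3],
    [0,0,0,0,0,16,0.3],
    [0,0,0,0,0,16,0.3],
  ],
  squeeze=12,
)

```text
time: 3.8
position: [0.4789, -0.384, 0.1733]
tool_rot: [2.597, 1.754, 0.003]
ft_force: [0.7, -0.5, 0.1]
grip_width: 0.486
grip_force: 12.0
```

>>> carry_out(
  steps=[
    [0,0,-6,0,2,3,0.3],
    [0,0,-13,1,5,6,0.3],
    [0,0,-20,1.5,8,9,0.3],
    [0,0,-27,2,11,10,0.3],
    [0,0,-34,2.5,14,10,0.3],
    [0,0,-41,3,17,10,0.3],
    [0,0,-48,3.5,19,10,0.3],
    [0,0,-55,4,21,10,0.3],
    [0,0,-61,4.5,22,10,0.3],
    [0,0,-65,5,22.4,10,0.3],
    [0,0,-65,5,22.4,10,0.3],
    [0,0,-65,5,22.4,10,0.3],
  ],
)

```text
time: 5.0
position: [0.5262, -0.1589, 0.2676]
tool_rot: [-3.14, -0.086, 0.003]
ft_force: [0.0, -0.2, -0.0]
grip_width: 0.49
grip_force: 12.0
```

```bash
python3 - <<'E'
from h import *
grab("wrist","w2");s=ctrl.get_state();print(s["time"],s["position"],s["tool_rot"])
E
```

```text
5.05 [ 0.52616502 -0.15922259  0.26780208] [-3.14020837e+00 -8.49797743e-02  2.32145051e-03]
```

View pics/w2.png

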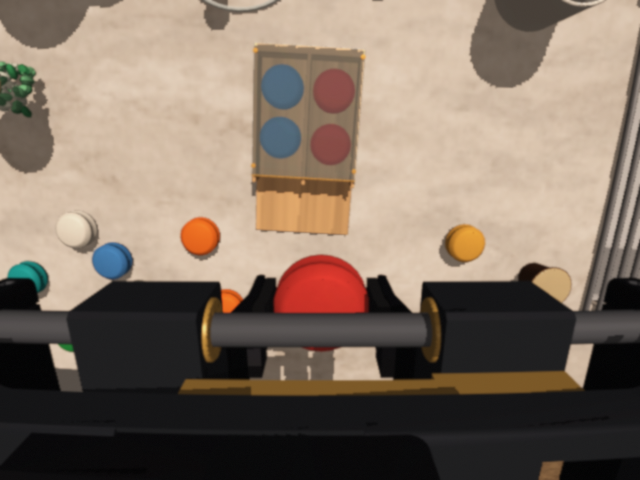

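The tray is in full view: apron front corners at (256,231) and (347,236), roof front at (252,178)–(353,184), roof back at (255,47)–(363,54). Blue is left at (282,87) and (280,138); red is right at (334,91) and (330,145). The red macaron is held between the fingers.

```bash
python3 - <<'E'
from h import *
w,a,b=load("w2"),load("scene0"),load("side0")
g=lambda u,z:plane(w,u,z)[:2]
fl,fr=g((256,230.5),.004),g((347.5,235.5),.004)
rbl,rbr=g((255,47),.036),g((363,54),.036);rfl,rfr=g((252,178),.036),g((353,184),.036)
for n,p in dict(fl=fl,fr=fr,rbl=rbl,rbr=rbr,rfl=rfl,rfr=rfr).items(): print(n,p.round(4))
print("widths",np.linalg.norm(fl-fr),np.linalg.norm(rbl-rbr),np.linalg.norm(rfl-rfr),"len",np.linalg.norm((rbl+rbr-rfl-rfr)/2),np.linalg.norm((rbl+rbr-fl-fr)/2))
# rigid fit: tray pts -> world
T=np.array([[-.1,.055],[-.1,-.055],[.098,.055],[.098,-.055]]);W=np.array([fl,fr,rbl,rbr])
tc,wc=T.mean(0),W.mean(0);U,S,V=np.linalg.svd((T-tc).T@(W-wc));R=(U@V).T
t=wc-R@tc;print("origin",t.round(4),"yaw deg",np.degrees(np.arctan2(R[1,0],R[0,0])).round(2),"res mm",((T@R.T+t-W)*1e3).round(1).tolist())
np.savez("tray.npz",R=R,t=t)
print("roof height tri",tri(w,(353,184),a,(354,220)),tri(w,(347.5,235.5),a,(367,242)))
for n,u,hr in(("bb",(282,87),(95,125)),("bf",(280,138),(95,125)),("rb",(334,91),(165,12)),("rf",(330,145),(165,12))):
    c,s=blob(w,u,hr,60); c2,_=((s[0]+s[2]/2,s[1]+s[3]/2),0); print(n,c.round(1),s,(R.T@(g(c,.022)-t)).round(4))
for x in(-.068,-.12,-.042):
  for y in(.0265,-.0265): print(x,y,(R@[x,y]+t).round(4))
# held macaron
c,s=blob(w,(321,300),RED);print("held",c,s)
c,s=blob(w,(112,261),BLUE);print("blue",tri(w,c,a,blob(a,(258,301),BLUE)[0]),plane(w,c,.014),s)
print("white",plane(w,(75.5,228),.02),"orange",plane(w,(200,236),.018))
E
```

```text
fl [ 0.4875 -0.0842]
fr [ 0.4873 -0.1931]
rbl [ 0.6812 -0.0861]
rbr [ 0.6804 -0.192 ]
rfl [ 0.553  -0.0847]
rfr [ 0.5525 -0.1919]
widths 0.10888505888649737 0.10595144443868343 0.10714535798420034 len 0.12807208526218516 0.19339289745874846
origin [ 0.5851 -0.1389] yaw deg -0.15 res mm [[-2.2, 0.6], [-2.4, -0.5], [2.1, 2.0], [2.5, -2.1]]
roof height tri (array([ 0.55168055, -0.19201109,  0.02553849]), np.float64(0.0018972167428151397)) (array([ 0.48982495, -0.1901572 ,  0.00840101]), np.float64(0.005635295595168518))
bb [281.9  86.3] [ 262   66   40   42 1331] [0.0624 0.0269]
bf [279.8 137. ] [ 261  118   39   39 1195] [0.0113 0.0274]
rb [333.5  90.5] [ 312   68   44   46 1580] [ 0.0613 -0.0267]
rf [330.2 144. ] [ 310  123   42   43 1426] [ 0.0071 -0.0267]
-0.068 0.0265 [ 0.5172 -0.1122]
-0.068 -0.0265 [ 0.517  -0.1652]
-0.12 0.0265 [ 0.4652 -0.1121]
-0.12 -0.0265 [ 0.465  -0.1651]
-0.042 0.0265 [ 0.5432 -0.1123]
-0.042 -0.0265 [ 0.543  -0.1653]
held [320.62950961 287.81723914] [ 273  255   96   59 4629]
blue (array([0.44664812, 0.08785795, 0.01916886]), np.float64(0.004811516085111511)) [0.44364094 0.08860393 0.014     ] [  93  243   39   36 1034]
white [0.48320928 0.1253216  0.02      ] orange [ 0.48102763 -0.02155885  0.018     ]
```

>>> carry_out(
  steps=[
    [0,0,-3,-1.1,-0.6,-4,0.3],
    [0,0,-3,-1.1,-0.6,-8.5,0.3],
    [0,0,-3,-1.1,-0.6,-13,0.3],
    [0,0,-3,-1.1,-0.6,-17,0.3],
    [0,0,-3,-1.1,-0.6,-20.5,0.3],
    [0,0,-3,-1.1,-0.6,-22.5,0.3],
    [0,0,-3,-1.1,-0.6,-23.2,0.3],
    [0,0,-3,-1.1,-0.6,-23.2,0.3],
    [0,0,-3,-1.1,-0.6,-23.2,0.3],
  ],
)

```text
time: 5.95
position: [0.5167, -0.1653, 0.0378]
tool_rot: [3.141, 0.001, 0.003]
ft_force: [-0.2, -0.0, 0.2]
grip_width: 0.488
grip_force: 12.0
```

>>> carry_out(
  steps=[
    [0,0,0,-0.2,0,-1,0.3],
    [0,0,0,-0.2,0,-1.8,0.3],
    [0,0,0,-0.2,0,-2.3,0.3],
    [0,0,0,-0.2,0,-2.3,0.3],
    [0,0,0,-0.2,0,-2.3,0.3],
  ],
)

```text
time: 6.45
position: [0.5137, -0.1647, 0.0135]
tool_rot: [-3.142, -0.002, 0.0]
ft_force: [0.5, 0.9, -0.9]
grip_width: 0.483
grip_force: 12.0
```

>>> carry_out(
  steps=[
    [0,0,0,0,0,0,0.75],
    [0,0,0,0,0,0,0.75],
    [0,0,0,0,0,0,0.75],
    [0,0,0,0,0,0,0.75],
    [0,0,0,0,0,0,0.75],
    [0,0,0,0,0,2,0.75],
    [0,0,0,0,0,5,0.75],
    [0,0,0,0,0,8,0.0],
    [0,0,0,-2.5,0,8,0.0],
    [0,0,0,-5.5,0,8,0.0],
    [0,0,0,-5.5,0,8,0.0],
    [0,0,0,-5.5,0,8,0.0],
  ],
)

```text
time: 7.65
position: [0.4587, -0.165, 0.0939]
tool_rot: [3.141, 0.0, 0.001]
ft_force: [0.1, -0.4, 0.8]
grip_width: 0.381
grip_force: 0.0
```

```bash
python3 - <<'E'
from h import *
w=grab("wrist","w3");s=ctrl.get_state();print(s["time"],s["position"],s["grip_width"])
d=np.load("tray.npz")
c,s=blob(w,(321,150),RED);print(c,s,(d["R"].T@(plane(w,c,.02)[:2]-d["t"])).round(4))
E
```

```text
7.7 [ 0.45945965 -0.16483962  0.093949  ] 0.336497857271264
[320.06389776 169.29978701] [ 287  134   68   71 3756] [-0.073  -0.0262]
```

View pics/w3.png

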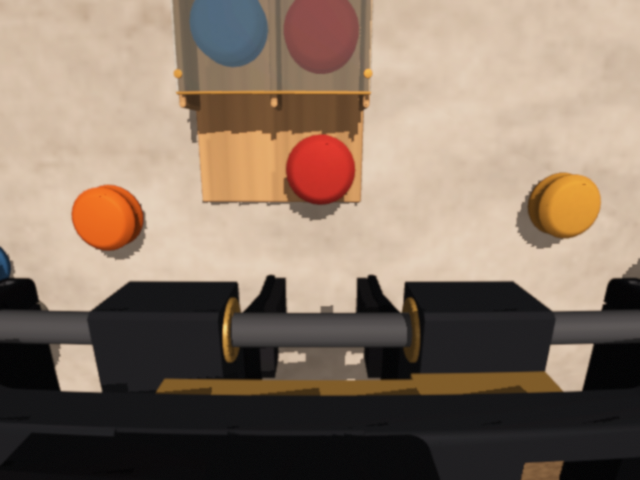

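The red macaron lies flat at the apron front in the right lane (320,169), on line with its lane. Next I shut the fingers, lower them behind it and push.

>>> carry_out(
  steps=[
    [0,0,0,0,0,-2,0],
    [0,0,0,0,0,-4,0],
    [0,0,0,0,0,-5,0],
    [0,0,0,0,0,-6,0],
    [0,0,0,0,0,-7,0],
    [0,0,0,0,0,-8,0],
    [0,0,0,0,0,-8.3,0],
    [0,0,0,0,0,-8.3,0],
    [0,0,0,0.5,0,-8.3,0],
    [0,0,0,1,0,-8.3,0],
    [0,0,0,1.5,0,-8.3,0],
    [0,0,0,2,0,-8.3,0],
  ],
)

```text
time: 8.9
position: [0.4796, -0.1648, 0.0109]
tool_rot: [3.141, 0.001, 0.001]
ft_force: [0.1, 0.3, -0.1]
grip_width: 0.005
grip_force: 0.0
```

>>> carry_out(
  steps=[
    [0,0,0,0.5,0,0,0],
    [0,0,0,1,0,0,0],
    [0,0,0,1.5,0,0,0],
    [0,0,0,2,0,0,0],
    [0,0,0,2.5,0,0,0],
    [0,0,0,3,0,0,0],
    [0,0,0,3.5,0,0,0],
    [0,0,0,3.8,0,0,0],
    [0,0,0,3.8,0,0,0],
  ],
)

```text
time: 9.8
position: [0.5173, -0.1646, 0.0106]
tool_rot: [-3.142, -0.002, -0.001]
ft_force: [0.2, -0.4, 0.8]
grip_width: 0.007
grip_force: 0.0
```

>>> carry_out(
  steps=[
    [0,0,0,0.2,0,0,0],
    [0,0,0,0.4,0,0,0],
    [0,0,0,0.6,0,0,0],
    [0,0,0,0.8,0,0,0],
    [0,0,0,0.9,0,0,0],
    [0,0,0,1.0,0,0,0],
    [0,0,0,1.1,0,0,0],
    [0,0,0,1.1,0,0,0],
  ],
)

```text
time: 10.6
position: [0.5279, -0.1647, 0.0106]
tool_rot: [3.141, 0.001, 0.0]
ft_force: [-0.5, 0.1, -0.3]
grip_width: 0.005
grip_force: 0.0
```

>>> carry_out(
  steps=[
    [0,0,0,0.1,0,0,0],
    [0,0,0,0.2,0,0,0],
    [0,0,0,0.3,0,0,0],
    [0,0,0,0.4,0,0,0],
    [0,0,0,0.4,0,0,0],
  ],
)

```text
time: 11.1
position: [0.5319, -0.1647, 0.0106]
tool_rot: [3.142, 0.002, 0.0]
ft_force: [-0.1, 1.0, -0.4]
grip_width: 0.005
grip_force: 0.1
```

>>> carry_out(
  steps=[
    [0,0,0,0.1,0,0,0],
    [0,0,0,0.2,0,0,0],
    [0,0,0,0.2,0,0,0],
  ],
)

```text
time: 11.4
position: [0.5339, -0.1647, 0.0106]
tool_rot: [3.142, 0.002, 0.0]
ft_force: [0.5, -0.2, 0.9]
grip_width: 0.003
grip_force: 0.1
```

```bash
python3 - <<'E'
from h import *
w=grab("wrist","w4")
d=np.load("tray.npz")
for hr,u in ((RED,(321,100)),((165,12),(321,50))):
    c,s=blob(w,u,hr,60);print(c,s,(d["R"].T@(plane(w,c,.024)[:2]-d["t"])).round(4))
E
```

```text
[319.88191655 128.10861546] [  264     0   119   266 24398] [ 0.0251 -0.0256]
[319.84464137 128.57589904] [  262     0   122   267 25277] [ 0.0249 -0.0256]
```

View pics/w4.png

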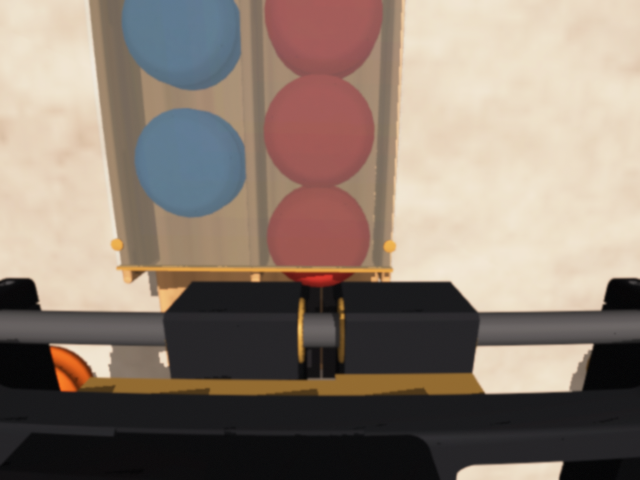

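The three reds stand touching in a row at (322,20), (319,128) and (319,235). I push on in small steps until the stop answers.

>>> carry_out(
  steps=[
    [0,0,0,0.1,0,0,0],
    [0,0,0,0.2,0,0,0],
    [0,0,0,0.2,0,0,0],
  ],
)

```text
time: 11.75
position: [0.536, -0.1647, 0.0106]
tool_rot: [3.142, 0.001, 0.0]
ft_force: [-0.4, -0.2, -0.1]
grip_width: 0.005
grip_force: 0.1
```

>>> carry_out(
  steps=[
    [0,0,0,0.1,0,0,0],
    [0,0,0,0.1,0,0,0],
  ],
)

```text
time: 11.95
position: [0.5369, -0.1647, 0.0106]
tool_rot: [3.142, 0.002, 0.0]
ft_force: [-1.3, -0.8, 0.3]
grip_width: 0.003
grip_force: 0.1
```

>>> carry_out(
  steps=[
    [0,0,0,0.1,0,0,0],
    [0,0,0,0.1,0,0,0],
  ],
)

```text
time: 12.15
position: [0.5379, -0.1647, 0.0106]
tool_rot: [3.142, 0.001, 0.0]
ft_force: [-0.2, 0.1, -0.7]
grip_width: 0.008
grip_force: 0.1
```

>>> carry_out(
  steps=[
    [0,0,0,0.1,0,0,0],
    [0,0,0,0.1,0,0,0],
  ],
)

```text
time: 12.35
position: [0.5389, -0.1647, 0.0106]
tool_rot: [3.142, 0.002, 0.0]
ft_force: [-0.9, 0.4, -0.2]
grip_width: 0.005
grip_force: 0.1
```

```bash
python3 - <<'E'
from h import *
d=np.load("tray.npz");w=load("w4")
f=lambda w,u,z:(d["R"].T@(plane(w,u,z)[:2]-d["t"])*1e3).round(1)
for u in((319,129),(319,235)): print(f(w,u,.022))
print("roof front edge",f(w,(320,270),.036), f(w,(320,270),.033))
a=grab("scene","s4");b=grab("side","d4")
for im,n in((a,"scene"),(b,"side")):
    c,s=blob(im,(340,210) if n=="scene" else (355,260),(165,12),60);print(n,c,s,f(im,c,.017))
E
```

```text
[ 24.8 -25.2]
[-18.1 -25.4]
roof front edge [-28.6 -25.8] [-29.7 -25.8]
scene [330.55932203 212.11864407] [325 208  12   9  59] [ 27.4 -25.9]
side [369.89836066 256.1147541 ] [344 250  47  14 305] [ 53.7 -13. ]
```

```bash
python3 - <<'E'
from h import *
a=load("s4")["pixels"][170:270,270:380,::-1];b=load("d4")["pixels"][220:290,285:405,::-1]
A=cv2.resize(a,(440,400),interpolation=2);B=cv2.resize(b,(360,210),interpolation=2)
cv2.imwrite("pics/c4.png",np.hstack([A,cv2.copyMakeBorder(B,0,190,0,0,0)]))
E
```

```text
(no output)
```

View pics/c4.png

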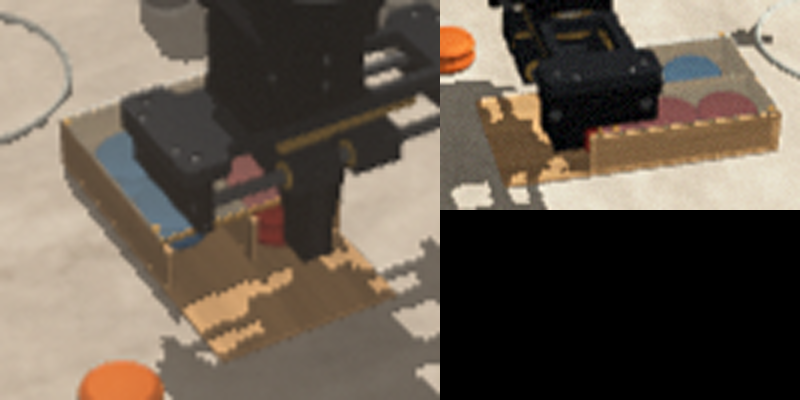

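The two crops show the finger behind the red macaron at the lane mouth. The row is still sliding freely, so I go on in half-millimetre steps.

>>> carry_out(
  steps=[
    [0,0,0,0.05,0,0,0],
    [0,0,0,0.05,0,0,0],
  ],
)

```text
time: 12.65
position: [0.5393, -0.1648, 0.0106]
tool_rot: [3.142, 0.001, -0.0]
ft_force: [-0.1, -0.1, 0.2]
grip_width: 0.006
grip_force: 0.1
```

>>> carry_out(
  steps=[
    [0,0,0,0.05,0,0,0],
    [0,0,0,0.05,0,0,0],
  ],
)

```text
time: 12.85
position: [0.5398, -0.1647, 0.0106]
tool_rot: [3.142, 0.001, -0.0]
ft_force: [-1.0, 0.1, 0.9]
grip_width: 0.005
grip_force: 0.2
```

>>> carry_out(
  steps=[
    [0,0,0,0.05,0,0,0],
    [0,0,0,0.05,0,0,0],
  ],
)

```text
time: 13.05
position: [0.5402, -0.1647, 0.0106]
tool_rot: [3.142, 0.002, -0.0]
ft_force: [0.0, -0.6, -0.6]
grip_width: 0.005
grip_force: 0.2
```

>>> carry_out(
  steps=[
    [0,0,0,0.05,0,0,0],
    [0,0,0,0.05,0,0,0],
  ],
)

```text
time: 13.25
position: [0.5405, -0.1647, 0.0105]
tool_rot: [3.142, 0.001, -0.001]
ft_force: [-1.1, 0.3, 0.1]
grip_width: 0.004
grip_force: 0.5
```

>>> carry_out(
  steps=[
    [0,0,0,0.1,0,0,0],
    [0,0,0,0.1,0,0,0],
  ],
)

```text
time: 13.45
position: [0.5408, -0.1647, 0.0102]
tool_rot: [-3.141, -0.001, 0.003]
ft_force: [-3.5, 0.4, 0.7]
grip_width: 0.003
grip_force: 1.4
```

>>> carry_out(
  steps=[
    [0,0,0,0.1,0,0,0],
    [0,0,0,0.1,0,0,0],
  ],
)

```text
time: 13.65
position: [0.5411, -0.1647, 0.0099]
tool_rot: [-3.141, -0.001, 0.006]
ft_force: [-5.4, 0.7, 1.5]
grip_width: 0.006
grip_force: 2.4
```

Firm contact at the stop (5 N). Backing off and going over the blue macaron.

>>> carry_out(
  steps=[
    [0,0,0,-2,0,0,0],
    [0,0,0,-5,0,0,0],
    [0,0,0,-6,0,3,0],
    [0,0,0,-6,0,7,0],
    [0,0,4,-7,2,11,0.5],
    [0,0,12,-8,6,15,1],
    [0,0,20,-9,11,18,1],
    [0,0,28,-9.6,16,19,1],
    [0,0,35,-9.6,20,19,1],
    [0,0,41.5,-9.6,24,19,1],
    [0,0,41.5,-9.6,25.4,19,1],
    [0,0,41.5,-9.6,25.4,19,1],
  ],
)

```text
time: 14.85
position: [0.4474, 0.0927, 0.2015]
tool_rot: [2.933, 1.123, 0.005]
ft_force: [-0.2, 0.2, -0.6]
grip_width: 0.649
grip_force: 0.0
```

```bash
python3 - <<'E'
from h import *
w=grab("wrist","w5");s=ctrl.get_state();print(s["time"],s["position"],s["tool_rot"],s["grip_width"])
a=load("scene0");c,st=blob(w,(320,210),BLUE);print(c,st,tri(w,c,a,blob(a,(258,301),BLUE)[0]),plane(w,c,.014),
 "size",np.linalg.norm(plane(w,(st[0],c[1]),.018)-plane(w,(st[0]+st[2],c[1]),.018)))
E
```

```text
14.9 [0.4474375  0.09012956 0.20112095] [2.93471185 1.11784331 0.00314674] 0.6927353808477237
[319.21084337 220.77576975] [ 298  199   43   44 1494] (array([0.44449243, 0.0913118 , 0.02367178]), np.float64(0.0008873171894555935)) [0.44295439 0.0903546  0.014     ] size 0.04107889051202565
```

View pics/w5.png

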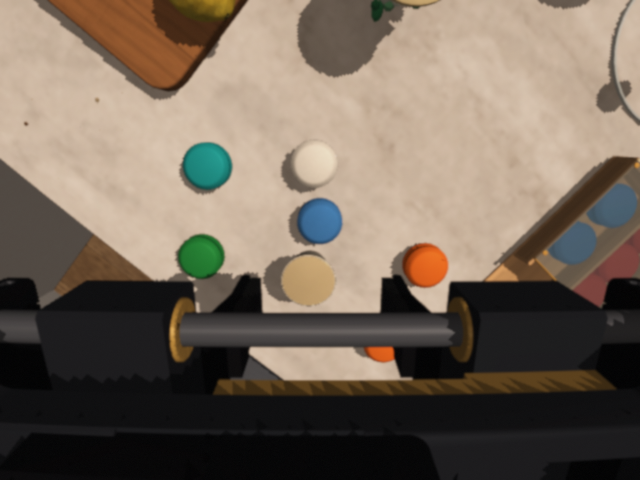

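Blue is at (319,221), between white (314,164) and the cream lid (307,279). The closing line left-right is free.

>>> carry_out(
  steps=[
    [0,0,0,-0.3,0,-2,1],
    [0,0,0,-0.3,0,-5,1],
    [0,0,0,-0.3,0,-9,1],
    [0,0,0,-0.3,0,-13,1],
    [0,0,0,-0.3,0,-16.5,1],
    [0,0,0,-0.3,0,-18.5,1],
    [0,0,0,-0.3,0,-19.2,1],
    [0,0,0,-0.3,0,-19.2,1],
    [0,0,0,-0.3,0,-19.2,0.3],
    [0,0,0,-0.3,0,-19.2,0.3],
    [0,0,0,-0.3,0,-19.2,0.3],
    [0,0,0,-0.3,0,-19.2,0.3],
  ],
  squeeze=12,
)

```text
time: 16.1
position: [0.4444, 0.0892, 0.0093]
tool_rot: [2.936, 1.114, 0.002]
ft_force: [0.7, 0.4, 0.9]
grip_width: 0.722
grip_force: 0.0
```

>>> carry_out(
  steps=[
    [0,0,0,0,0,0,0.3],
    [0,0,0,0,0,0,0.3],
    [0,0,0,0,0,0,0.3],
    [0,0,0,0,0,0,0.3],
    [0,0,0,0,0,0,0.3],
    [0,0,0,0,0,0,0.3],
  ],
)

```text
time: 16.7
position: [0.4438, 0.0893, 0.0086]
tool_rot: [2.937, 1.114, 0.0]
ft_force: [-1.5, -0.6, 1.5]
grip_width: 0.476
grip_force: 12.0
```

>>> carry_out(
  steps=[
    [0,0,0,0,0,2,0.3],
    [0,0,0,0,0,6,0.3],
    [0,0,-3,0,0,10,0.3],
    [0,0,-9,1,-2.5,11,0.3],
    [0,0,-16,2.2,-6,11,0.3],
    [0,0,-23,3.5,-10,11,0.3],
    [0,0,-30,4.8,-14,11,0.3],
    [0,0,-37,6,-17.5,11,0.3],
    [0,0,-41.5,6.8,-19.5,11,0.3],
    [0,0,-41.5,7.1,-20.1,9,0.3],
    [0,0,-41.5,7.1,-20.1,6,0.3],
    [0,0,-41.5,7.1,-20.1,4,0.3],
  ],
)

```text
time: 17.9
position: [0.5138, -0.1121, 0.0466]
tool_rot: [-3.141, 0.0, 0.003]
ft_force: [-0.9, 0.4, -0.7]
grip_width: 0.485
grip_force: 12.0
```

>>> carry_out(
  steps=[
    [0,0,0,0,0,-0.5,0.3],
    [0,0,0,0,0,-1,0.3],
    [0,0,0,0,0,-1,0.3],
  ],
)

```text
time: 18.2
position: [0.515, -0.1117, 0.0388]
tool_rot: [3.141, 0.002, 0.0]
ft_force: [0.6, 0.6, 0.4]
grip_width: 0.485
grip_force: 12.0
```

>>> carry_out(
  steps=[
    [0,0,0,0,0,-1,0.3],
    [0,0,0,0,0,-2,0.3],
    [0,0,0,0,0,-2.5,0.3],
    [0,0,0,0,0,-2.5,0.3],
    [0,0,0,0,0,-2.5,0.3],
    [0,0,0,0,0,-2.5,0.75],
    [0,0,0,0,0,-2.5,0.75],
    [0,0,0,0,0,-2.5,0.75],
    [0,0,0,0,0,-2.5,0.75],
    [0,0,0,0,0,-2.5,0.75],
  ],
)

```text
time: 19.2
position: [0.5148, -0.1118, 0.0137]
tool_rot: [3.141, 0.001, 0.0]
ft_force: [-0.2, -0.8, 0.1]
grip_width: 0.739
grip_force: 0.0
```

>>> carry_out(
  steps=[
    [0,0,0,0,0,2,0.75],
    [0,0,0,0,0,5,0.75],
    [0,0,0,0,0,8,0.75],
    [0,0,0,-2.5,0,8,0],
    [0,0,0,-5.5,0,8,0],
    [0,0,0,-5.5,0,8,0],
    [0,0,0,-5.5,0,8,0],
    [0,0,0,-5.5,0,8,0],
    [0,0,0,-5.5,0,8,0],
    [0,0,0,-5.5,0,8,0],
    [0,0,0,-5.5,0,8,0],
  ],
)

```text
time: 20.3
position: [0.4601, -0.1116, 0.0934]
tool_rot: [-3.141, -0.002, 0.0]
ft_force: [-1.1, 0.6, -0.1]
grip_width: 0.105
grip_force: 0.0
```

```bash
python3 - <<'E'
from h import *
w=grab("wrist","w6");s=ctrl.get_state();print(s["time"],s["position"],s["grip_width"])
d=np.load("tray.npz")
c,s=blob(w,(321,150),BLUE);print(c,s,(d["R"].T@(plane(w,c,.02)[:2]-d["t"])).round(4))
E
```

```text
20.35 [ 0.46000512 -0.11155863  0.0934344 ] 0.06800348369852303
[320.32119021 166.35984427] [ 288  132   66   69 3596] [-0.07    0.0272]
```

View pics/w6.png

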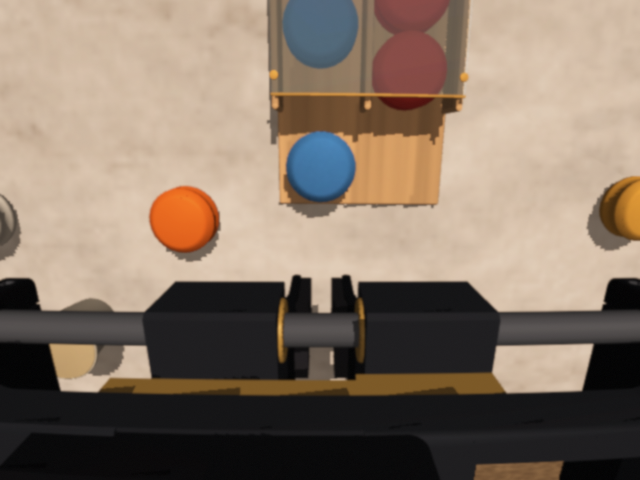

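Blue lies flat on the left lane's apron at (320,166), and red stays in at (409,70). Pushing the blue one the same way.

>>> carry_out(
  steps=[
    [0,0,0,0,0,-3,0],
    [0,0,0,0,0,-6,0],
    [0,0,0,0,0,-8,0],
    [0,0,0,0,0,-8.3,0],
    [0,0,0,0.5,0,-8.3,0],
    [0,0,0,1,0,-8.3,0],
    [0,0,0,1.5,0,-8.3,0],
    [0,0,0,2,0,-8.3,0],
    [0,0,0,2.5,0,-8.3,0],
    [0,0,0,3,0,-8.3,0],
    [0,0,0,3.5,0,-8.3,0],
    [0,0,0,4,0,-8.3,0],
  ],
)

```text
time: 21.55
position: [0.5002, -0.1117, 0.0106]
tool_rot: [3.142, 0.001, -0.0]
ft_force: [-0.0, 0.1, -0.2]
grip_width: 0.009
grip_force: 0.1
```

>>> carry_out(
  steps=[
    [0,0,0,0.5,0,0,0],
    [0,0,0,1,0,0,0],
    [0,0,0,1.5,0,0,0],
    [0,0,0,1.8,0,0,0],
    [0,0,0,2.1,0,0,0],
    [0,0,0,2.3,0,0,0],
    [0,0,0,2.5,0,0,0],
    [0,0,0,2.7,0,0,0],
    [0,0,0,2.9,0,0,0],
    [0,0,0,3.1,0,0,0],
    [0,0,0,3.3,0,0,0],
    [0,0,0,3.5,0,0,0],
  ],
)

```text
time: 22.75
position: [0.5349, -0.1118, 0.0106]
tool_rot: [3.141, 0.001, -0.0]
ft_force: [0.9, -0.9, 0.2]
grip_width: 0.007
grip_force: 0.1
```

>>> carry_out(
  steps=[
    [0,0,0,0.1,0,0,0],
    [0,0,0,0.2,0,0,0],
    [0,0,0,0.3,0,0,0],
    [0,0,0,0.4,0,0,0],
    [0,0,0,0.4,0,0,0],
  ],
)

```text
time: 23.25
position: [0.5389, -0.1117, 0.0106]
tool_rot: [3.142, 0.002, 0.0]
ft_force: [0.2, -0.0, 0.0]
grip_width: 0.001
grip_force: 0.1
```

>>> carry_out(
  steps=[
    [0,0,0,0.1,0,0,0],
    [0,0,0,0.1,0,0,0],
  ],
)

```text
time: 23.45
position: [0.5399, -0.1118, 0.0106]
tool_rot: [3.141, 0.001, 0.0]
ft_force: [0.9, 0.3, 1.6]
grip_width: 0.007
grip_force: 0.1
```

>>> carry_out(
  steps=[
    [0,0,0,0.1,0,0,0],
    [0,0,0,0.1,0,0,0],
  ],
)

```text
time: 23.65
position: [0.5408, -0.1118, 0.0106]
tool_rot: [3.142, 0.001, -0.0]
ft_force: [0.1, 0.1, 0.2]
grip_width: 0.007
grip_force: 0.2
```

>>> carry_out(
  steps=[
    [0,0,0,0.1,0,0,0],
    [0,0,0,0.1,0,0,0],
  ],
)

```text
time: 23.85
position: [0.5413, -0.1117, 0.0104]
tool_rot: [-3.142, -0.001, 0.002]
ft_force: [-2.2, -0.8, 0.2]
grip_width: 0.002
grip_force: 0.8
```

>>> carry_out(
  steps=[
    [0,0,0,-2,0,0,0],
    [0,0,0,-5,0,0,0],
    [0,0,0,-6,0,3,0],
    [0,0,0,-6,0,8,0],
    [0,0,0,-5,0,13,0],
    [0,0,0,-4,-1,18,0],
    [0,0,0,-2,-2,23,0],
    [0,0,0,-1,-3,25,0],
    [0,0,0,-1,-3,25,0],
    [0,0,0,-1,-3,25,0],
    [0,0,0,-1,-3,25,0],
  ],
)

```text
time: 24.95
position: [0.5308, -0.1411, 0.2591]
tool_rot: [-3.141, -0.002, 0.004]
ft_force: [-0.2, 0.3, 0.2]
grip_width: 0.007
grip_force: 0.0
```

```bash
python3 - <<'E'
from h import *
w=grab("wrist","w7")
b=grab("side","d7")
A=w["pixels"][:300,150:470,::-1];B=cv2.resize(b["pixels"][170:390,200:420,::-1],(440,440))
cv2.imwrite("pics/c7.png",np.hstack([cv2.copyMakeBorder(A,0,140,0,0,0),B]))
E
```

```text
(no output)
```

View pics/c7.png

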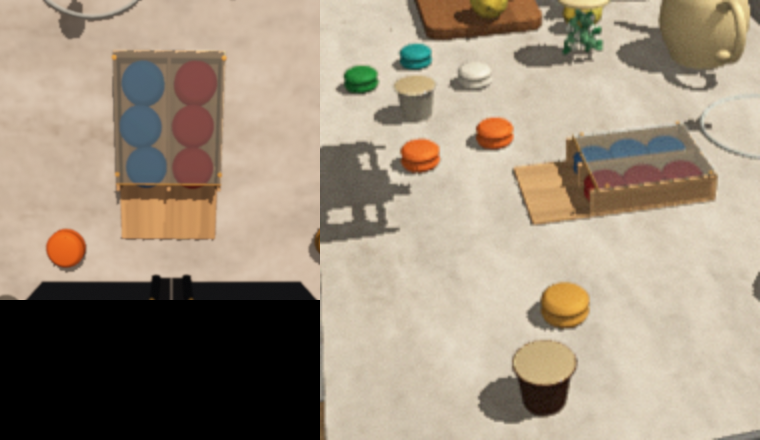

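Both lanes hold three macarons in close rows at the back stop: blue at crop (143,83), (141,127) and (147,168), red at (194,83), (193,127) and (193,168). All lie flat, the neighbours are where they were, and the arm is clear.

```bash
python3 -c "
from bench import ctrl
print(ctrl.close_job())"
```

```text
the job is handed in; nothing more can be done
None
```

The loose red and blue macarons are each loaded with their own colour, three in a close row against the back stop, and the job is handed in at about 25 s (limit 67 s); the hand-in gave no verdict.

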